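# Open the stone reader with the wide lid

### The job

Two stone readers stand on the desk; open the one with the wide lid so that a stone can be put in. With closed fingertips press its release tab down so that the lid springs up, then push the lid back until it lies fully open at its stop, and leave it so. Grasp nothing; do not shift, tip or lift either reader, leave the narrow-lidded reader shut, and leave the jar, loupe and tweezers where they are.

Things in the scene. Friction and masses are not known exactly. Their poses are not given: they have to be found in the camera images.
- wide_reader: White box 134 mm long (own x), 120 wide (y), 40 high, about 1 kg, loose on rubber feet. Origin on the desk, mid-width, 78 mm behind its front end; x points from the front (tab) to the hinge, y left, z up. The front 42 mm is an 18 mm high ledge with tab, display and keys; the rest is covered by a wide lid (100 mm of the 120). The one to open.
- wide_lid (a joint): Angle of the black lid with grey top panel (100 wide, 87 long, 4 mm thick, a 20 mm wide tongue 8 mm out in front), rad: 0 latched, 1.9 fully open at its stop. Unlatched, a spring lifts it in 0.5 s to 1.0, no further; beyond that it swings free (0.02 N m): falls back to 1.0 if let go before upright (1.57), falls on to the stop and stays if let go well past upright.
- wide_tab (a joint): Turn of this reader's release tab, rad: 0 at rest, 0.28 fully pressed. It unlatches the lid at about 0.17 and springs back when let go. About 1 N at the pad starts it and 2.7 N holds it fully down (the pad then stands 9 mm lower).
- wide_tab_pad (a point): Point on top of this reader's grey release tab, where to press straight down. The tab is 26 mm wide and reaches 10 mm further to the front and 22 mm back to a hook; the hook, 16 mm wide, stands 8 mm above the pad and moves 5 mm to the front as the tab is pressed. At rest the point is at reader x = -74, y = 0, z = 38 mm.
- wide_lid_edge (a point): Middle of the front edge of this reader's lid, 84 mm from the hinge axis; it moves with the lid: shut, at reader x = -34, z = 43 mm; at 1.0 rad about x = +5, z = 114 mm; upright x = +50, z = 127 mm.
- wide_hinge (a point): Point on the lid's hinge axis at its middle, fixed to the reader at own x = +50, y = 0, z = 43 mm; the axis runs along the reader's y.
- narrow_reader: White box 134 mm long (own x), 120 wide (y), 40 high, about 1 kg, loose on rubber feet. Origin on the desk, mid-width, 78 mm behind its front end; x points from the front (tab) to the hinge, y left, z up. The front 42 mm is an 18 mm high ledge with tab, display and keys; the rest has a narrow lid, 56 mm wide, between broad white rims. Leave it shut.
- narrow_lid (a joint): Angle of the black lid with grey top panel (56 wide, 87 long, 4 mm thick, a 20 mm wide tongue 8 mm out in front), rad: 0 latched, 1.9 fully open at its stop. Unlatched, a spring lifts it in 0.5 s to 1.0, no further; beyond that it swings free (0.02 N m): falls back to 1.0 if let go before upright (1.57), falls on to the stop and stays if let go well past upright.
- narrow_tab (a joint): Turn of this reader's release tab, rad: 0 at rest, 0.28 fully pressed. It unlatches the lid at about 0.17 and springs back when let go. About 1 N at the pad starts it and 2.7 N holds it fully down (the pad then stands 9 mm lower).
- narrow_tab_pad (a point): Point on top of this reader's grey release tab, where to press straight down. The tab is 26 mm wide and reaches 10 mm further to the front and 22 mm back to a hook; the hook, 16 mm wide, stands 8 mm above the pad and moves 5 mm to the front as the tab is pressed. At rest the point is at reader x = -74, y = 0, z = 38 mm.
- narrow_lid_edge (a point): Middle of the front edge of this reader's lid, 84 mm from the hinge axis; it moves with the lid: shut, at reader x = -34, z = 43 mm; at 1.0 rad about x = +5, z = 114 mm; upright x = +50, z = 127 mm.
- narrow_hinge (a point): Point on the lid's hinge axis at its middle, fixed to the reader at own x = +50, y = 0, z = 43 mm; the axis runs along the reader's y.
- jar: Bystander: glass stone jar with black cap, 39 mm across, 43 mm high, standing between the readers; origin under its centre.
- loupe: Bystander: folded metal loupe 27x44x14 mm, lying behind the readers; origin under its centre.
- tweezers: Bystander: steel tweezers 13x162x10 mm lying to the right; origin under the centre.

How it is judged:
By the outcome, as a careful person would: the job done as asked, in the order asked, and still so for the second after the job is handed in, with the robot touching nothing.
It also fails if it takes over 38 s, if anything falls off the work surface, if the arm or the gripper's body presses on something with over 40 N, if the wrist force passes 120 N, or if a joint passes its speed limit or range.

### The arm

A 7-joint arm with a two-finger parallel gripper is mounted at the origin on a cart in front of the work surface, level with it; the furniture and walls round the work are solid. World frame = base frame: x ahead of the robot, y to its left, z up, the work surface at z = 0. Lengths are in m, angles in rad, forces in N, time in s.
With the tool pointing down it reaches from about 0.425 to 0.95 m from the base axis. Payload 4.7 kg.
Tool frame: the origin (TCP) lies midway between the tips of the shut fingers; the grasp point (between the pads) lies 19 mm behind it (ctrl.pinch_z is the distance from the TCP to the grasp point, in m); z points along the fingers, y is the line along which they close (so a half turn about z gives the same grasp; the last joint's range is limited). The gripper opens to 85 mm and grips with 20 to 120 N. Pads are 22 mm wide; open, the fingers measure 114 mm over their backs; the gripper's body (76 mm by 85 mm) begins 54 mm behind the grasp point. The pads swing forward as they close: fully open they stand 13 mm farther back than shut.
Start: joints at [1.18, 0.469, -0.049, 1.532, 0.024, 1.141, -0.082], TCP at [0.239, -0.631, 0.202] pointing down, gripper open.
Joint ranges: [-2.59, 2.59], [-0.33, 1.99], [-1.39, 1.29], [0.1, 2.45], [-1.04, 4.18], [0.21, 1.99], [-2.66, 2.66]. Speed limits (rad/s): [2.57, 2.57, 3.14, 3.14, 3.14, 3.14, 3.14].

### API

Orientations are given as a unit quaternion [w, x, y, z].
In Python, from cell import ctrl, eyes, close_job gives the robot as it stands. The module is installed in compiled form; this text tells all that it offers.
- The arm moves only by the shell command python3 -m handwheel 'ROWS' [FORCE]. ROWS is JSON, a list of rows, each a list of 7 numbers: the shift along the tool's x, y, z in mm, then the turn, a rotation vector about the tool's x, y, z in degrees, then the finger opening in mm, from 0 to 85.4. In form: [[x, y, z, wx, wy, wz, fingers], ...]. A call has 1 to 20 rows; each row is the pose to reach, as a shift and turn from the pose commanded when the call began, along the tool's axes at that moment; what a row does not reach only later rows make up. A row lasts 1/10 s, in which the tool goes at most 50 mm and 8.59 degrees, less where a joint would pass 70% of its speed; a pose out of reach is approached as far as the arm can. A call with a gripper value outside its range is refused whole. The fingers move at their own pace and stop on an object; FORCE is the grip in N (left out, the last holds). Time passes only in rows, so rows that repeat a pose let the fingers close. It gives the time, the measured TCP pose, the force, the opening and the grip force at its end, in the units of the state.
- ctrl.get_obs(): the state, without advancing time (a new reading comes with each control period).
- eyes.grab_frame(name): name is "scene" or "side" or "wrist"; returns a dict with "color" (480x640x3 uint8, red, green, blue), "K" (3x3 intrinsics, pixels), "R" (3x3) and "t" (3): a world point X has camera coordinates R X + t. Camera axes: x right, y down, z forward; pixel columns grow to the right and rows downward; lengths in m; the calibration is good to about 2 mm. The wrist camera is an equidistant fisheye: a pixel r from the principal point sees the ray r / f radians off the axis. A picture is of the moment at which its call begins. There is no depth.
- close_job(): hands the job in; it is judged then, once.
The state is a dict: "time_s": time; "joint_positions": joint angles; "dq": joint speeds; "tau": joint torques, N m; "tool_pos": TCP position; "orientation": TCP orientation; "wrist_force": force on the tool from outside, world axes, zero at the start; "wrist_torque": the same for the moment, N m; "finger_gap": opening from 0.0 (shut) to 1.0 (fully open); "grasp_force": force on a finger pad.
Only numpy, scipy, OpenCV 4.12 (cv2) and the standard library are available. Lean on these libraries where they do the work, as an engineer would, in place of code of your own. Each camera call takes 0.05 s, during which the arm holds its last target. There are 200 camera calls.

## Working session

There is one attempt and no reset: what is moved stays moved. The work goes in short steps, Python scripts to look and compute and a shell command to move; the robot and the scene stay as the last step left them, time stands still between calls to the robot, and variables do not carry over. Pictures are saved under pics/ and viewed, at most 10 in all, crops included, and the job is handed in when it is done.

```bash
mkdir -p pics
python3 - <<'E'
from cell import ctrl, eyes
import cv2,pickle
o=ctrl.get_obs();print(o['time_s'],o['tool_pos'],o['orientation'],o['wrist_force'])
for n in ['scene','side']:
    f=eyes.grab_frame(n);pickle.dump(f,open(n+'.pkl','wb'));cv2.imwrite(f'pics/{n}0.png',f['color'][:,:,::-1]);print(n,f['K'].tolist(),f['R'].tolist(),f['t'].tolist())
E
```

```text
0.0 [ 0.23867451 -0.6306998   0.20095903] [-9.56381782e-04  9.83680072e-01  1.79923721e-01 -2.36617014e-04] [-0.3397379   0.17255822  0.31327723]
scene [[587.7427123867398, 0.0, 323.5677406404362], [0.0, 587.7427123867398, 239.21367477738013], [0.0, 0.0, 1.0]] [[-0.734607188891502, -0.678388211080229, 0.011904330988838467], [-0.40056538283603904, 0.4194659823848058, -0.8146138126102254], [0.5476309451650286, -0.6031896258137375, -0.5798815596381222]] [0.34082431486992026, 0.3523560601084718, 0.8990466459714199]
side [[595.0348462184072, 0.0, 312.7031016398901], [0.0, 595.0348462184072, 241.12145198575956], [0.0, 0.0, 1.0]] [[0.8197680948466785, 0.5723860708698819, -0.018827016375033555], [0.33150050425991845, -0.5010671191135819, -0.7993992480723479], [-0.46699859351701145, 0.6490808331921024, -0.600505108750774]] [-0.392825535468238, -0.23356746160548802, 1.4622820637448861]
```

View pics/scene0.png

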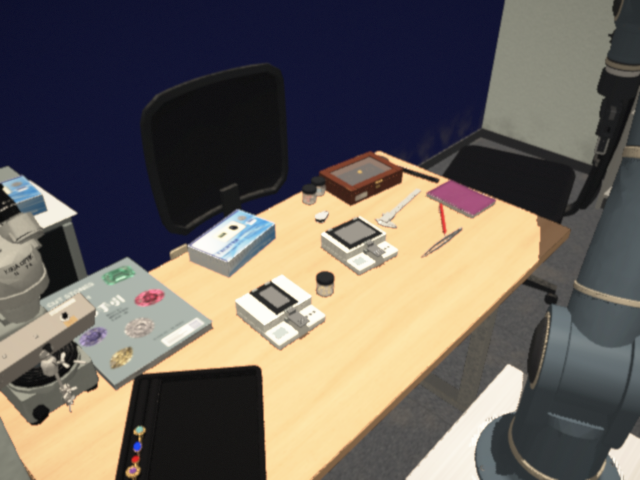

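View pics/side0.png

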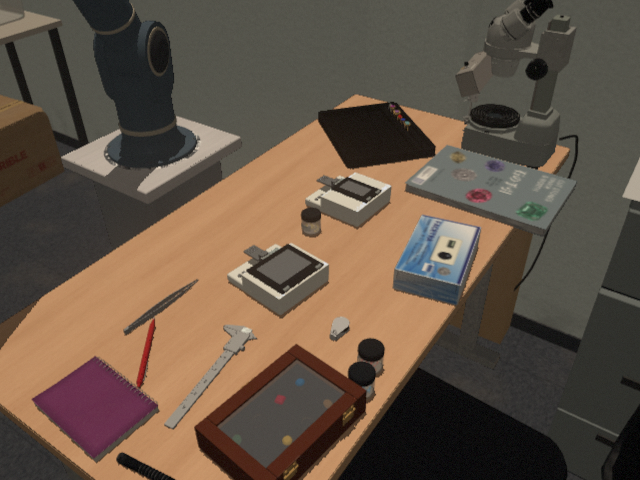

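The wide-lid reader is at about (358,243) in scene and (280,275) in side. The narrow one is at (280,310) in scene, with the jar between them. I'll enlarge the wide reader.

Run:
```python
import cv2,pickle,numpy as np
a=pickle.load(open('scene.pkl','rb'))['color'][210:280,310:405,::-1]
b=pickle.load(open('side.pkl','rb'))['color'][235:315,223:335,::-1]
r=lambda i:cv2.resize(i,None,fx=7,fy=7,interpolation=cv2.INTER_CUBIC)
a=cv2.resize(a,(400,295),interpolation=cv2.INTER_CUBIC);b=cv2.resize(b,(784,560),interpolation=cv2.INTER_CUBIC)
a=pickle.load(open('scene.pkl','rb'))['color'][210:280,310:405,::-1]
cv2.imwrite('pics/a.png',cv2.resize(a,(760,560),interpolation=cv2.INTER_CUBIC));cv2.imwrite('pics/b.png',b)
```

```text
(no output)
```

View pics/a.png

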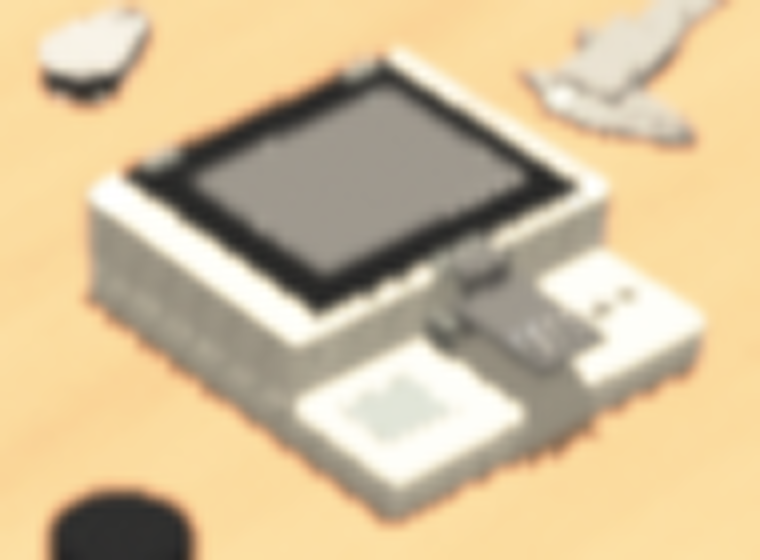

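View pics/b.png

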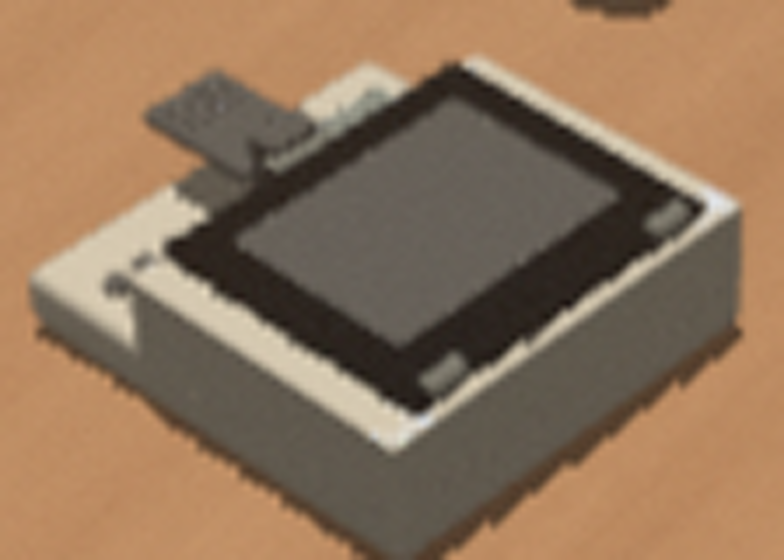

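The reader's top corners are clear in both crops: scene (92,195), (297,348), (608,185), (395,50), and side (390,450), (740,205), (135,285), (470,60). Next is a pose fit.

```bash
cat > h.py <<'E'
import numpy as np
from scipy.spatial.transform import Rotation as R
def proj(f,X):
    c=X@f['R'].T+f['t'];u=c@f['K'].T;return u[:,:2]/u[:,2:]
def r2w(p,P):
    P=np.atleast_2d(P);c,s=np.cos(p[2]),np.sin(p[2])
    return np.c_[p[0]+c*P[:,0]-s*P[:,1],p[1]+s*P[:,0]+c*P[:,1],P[:,2]]
def tool(o):
    q=np.array(o['orientation']);return np.array(o['tool_pos']),R.from_quat(q[[1,2,3,0]])
E
python3 - <<'E'
import pickle,numpy as np
from scipy.optimize import least_squares
from h import *
from cell import ctrl
S=pickle.load(open('scene.pkl','rb'));D=pickle.load(open('side.pkl','rb'))
P=np.array([[56,60,40],[-36,60,40],[-36,-60,40],[56,-60,40],[-78,60,18],[-78,-60,18]])/1000
us=np.array([[92,195],[297,348],[608,185],[395,50],[390,490],[703,323]])/8+[310,210]
ud=np.array([[740,205],[470,60],[135,285],[390,450],[368,65],[33,280]])/7+[223,235]
f=lambda p:np.r_[(proj(S,r2w(p,P))-us).ravel(),(proj(D,r2w(p,P))-ud).ravel()]
r=min((least_squares(f,[.6,-.1,y],loss='soft_l1') for y in np.arange(-3,3.1,1)),key=lambda r:r.cost)
print(r.x,np.degrees(r.x[2]),f(r.x).round(1).reshape(-1,2).tolist())
np.save('pose.npy',r.x)
print('pad',r2w(r.x,np.array([-74,0,38])/1e3))
p,q=tool(ctrl.get_obs());print(p,q.as_matrix().round(3).tolist())
E
```

```text
[ 0.57878989 -0.23396    -0.13931296] -7.982044925938492 [[-1.0, -1.4], [-0.0, -1.5], [0.6, -0.7], [0.2, -1.1], [0.8, -2.0], [1.0, -1.6], [0.8, -0.5], [1.1, -1.2], [-1.0, -1.2], [0.9, -0.0], [0.1, -1.5], [-1.3, -1.1]]
pad [[ 0.50550683 -0.22368416  0.038     ]]
[ 0.23871925 -0.63075869  0.20105837] [[0.935, 0.354, -0.001], [0.354, -0.935, 0.002], [-0.0, -0.002, -1.0]]
```

```bash
cat >> h.py <<'E'
def delta(P,yaw_extra=0,tilt=0):
    """tool-frame shift (mm) and turn (deg) to reader-frame point P (mm), tool x along reader x, pointing down"""
    from cell import ctrl
    pose=np.load('pose.npy');p,q=tool(ctrl.get_obs())
    w=r2w(pose,np.array(P)/1e3)[0];c,s=np.cos(pose[2]),np.sin(pose[2])
    G=R.from_matrix(np.array([[c,s,0],[s,-c,0],[0,0,-1]]))
    print('to',P,'shift',(q.inv().apply(w-p)*1e3).round(1),'turn',(q.inv()*G).as_rotvec(degrees=True).round(2))
E
python3 -c "
from h import *
delta([-78,0,110])"
```

```text
to [-78, 0, 110] shift [ 390.1 -288.    91.5] turn [-0.1   0.03 28.71]
```

```bash
python3 -m handwheel '[[390,-288,40,0,0,28.7,0],[390,-288,40,0,0,28.7,0],[390,-288,40,0,0,28.7,0],[390,-288,40,0,0,28.7,0],[390,-288,40,0,0,28.7,0],[390,-288,40,0,0,28.7,0],[390,-288,40,0,0,28.7,0],[390,-288,40,0,0,28.7,0],[390,-288,40,0,0,28.7,0],[390,-288,40,0,0,28.7,0],[390,-288,40,0,0,28.7,0],[390,-288,91,0,0,28.7,0],[390,-288,91,0,0,28.7,0],[390,-288,91,0,0,28.7,0]]'
python3 - <<'E'
from cell import ctrl, eyes
from h import *
import cv2,pickle
delta([-78,0,110])
f=eyes.grab_frame('wrist');pickle.dump(f,open('w.pkl','wb'));cv2.imwrite('pics/w1.png',f['color'][:,:,::-1])
E
```

```text
time_s: 1.5
tool_pos: [0.5005, -0.2243, 0.1105]
orientation: [-0.0, 0.998, -0.07, -0.001]
wrist_force: [0.2, 0.0, 0.7]
finger_gap: 0.003
grasp_force: 0.0
to [-78, 0, 110] shift [ 0.8 -1.3  0.5] turn [-0.02  0.17 -0.05]
```

View pics/w1.png

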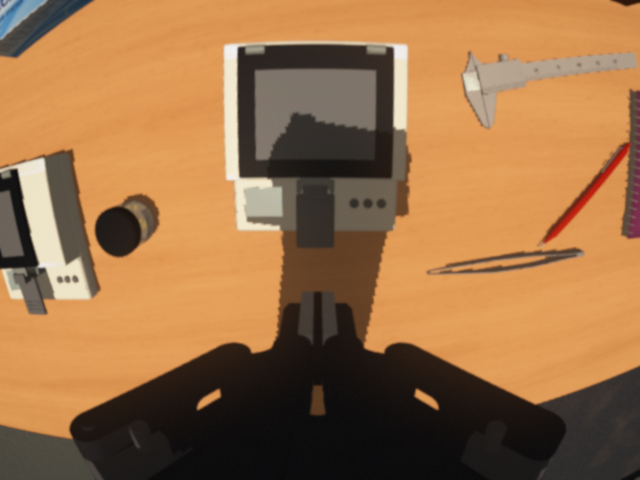

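The wrist view shows the reader's lid with front corners at about (238,178) and (393,178). The body's rear corners are at (225,45) and (408,45), and the tab's front edge at (297..334,247). I'll cast rays to check the pose.

Run:
```python
import pickle,numpy as np
from h import *
f=pickle.load(open('w.pkl','rb'));p=np.load('pose.npy');K=f['K']
def ray(u,z):
    d=np.array([(u[0]-K[0,2])/K[0,0],(u[1]-K[1,2])/K[1,1]]);r=np.hypot(*d)
    v=f['R'].T@np.r_[d/r*np.sin(r),np.cos(r)];c=-f['R'].T@f['t'];return c+v*(z-c[2])/v[2]
c,s=np.cos(p[2]),np.sin(p[2])
for n,u,z in [('lidF+50',(238,178),.045),('lidF-50',(393,178),.045),('rear 56,60',(225,45),.04),('rear 56,-60',(408,45),.04),('tab -84,13',(297,247),.038),('tab -84,-13',(334,247),.038),('ledge -78,60',(237,230),.018)]:
    d=ray(u,z)[:2]-p[:2];print(n,np.round([1e3*(c*d[0]+s*d[1]),1e3*(-s*d[0]+c*d[1])],1))
```

```text
lidF+50 [-35.   50.1]
lidF-50 [-35.1 -50.8]
rear 56,60 [54.2 58.5]
rear 56,-60 [ 54.  -60.6]
tab -84,13 [-84.6  12.6]
tab -84,-13 [-84.7 -13.1]
ledge -78,60 [-77.9  58.8]
```

```bash
python3 -m handwheel '[[1,-1,40,0,0,0,0],[1,-1,62,0,0,0,0],[1,-1,68,0,0,0,0],[1,-1,72,0,0,0,0],[1,-1,75,0,0,0,0],[1,-1,77,0,0,0,0],[1,-1,79,0,0,0,0],[1,-1,79,0,0,0,0],[1,-1,79,0,0,0,0]]'
python3 - <<'E'
from cell import ctrl, eyes
from h import *
import cv2
delta([-78,0,30])
f=eyes.grab_frame('side');cv2.imwrite('pics/s1.png',cv2.resize(f['color'][150:350,160:400,::-1],(720,600)))
E
```

```text
time_s: 2.45
tool_pos: [0.5031, -0.2231, 0.0323]
orientation: [0.0, 0.998, -0.069, 0.0]
wrist_force: [0.3, 0.0, -0.6]
finger_gap: -0.0
grasp_force: 0.0
to [-78, 0, 30] shift [-1.5  0.2  2.3] turn [ 0.01 -0.03  0.01]
```

View pics/s1.png

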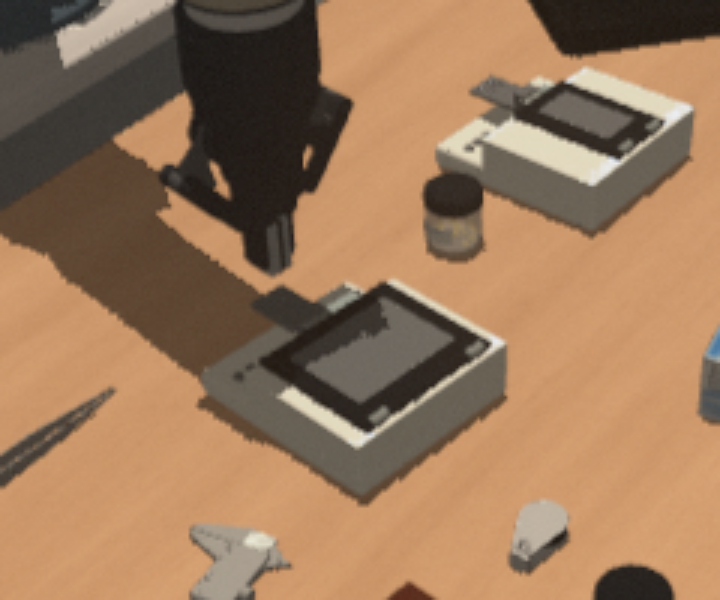

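The lid is still shut. The fingertips, at crop (270,270), appear above and in front of the tab at (290,305), although the TCP reads as being at the pad. I'll check this by projecting the TCP.

Run:
```python
from cell import ctrl, eyes
from h import *
import cv2
p0=np.load('pose.npy')
ims=[]
o=ctrl.get_obs();print(o['time_s'],o['tool_pos'],o['wrist_force'],o['finger_gap'])
for n,(a,b) in {'side':(200,200),'scene':(180,320)}.items():
    f=eyes.grab_frame(n);X=np.vstack([o['tool_pos'],r2w(p0,np.array([-74,0,38])/1e3)]);u=proj(f,X);print(n,u.round(1))
    c=cv2.resize(f['color'][a:a+100,b:b+100,::-1],(400,400),interpolation=cv2.INTER_CUBIC)
    for q,col in zip(u,[(0,0,255),(0,255,0)]): cv2.circle(c,tuple(int(v) for v in (q-[b,a])*4),3,col,1)
    ims.append(c)
cv2.imwrite('pics/s2.png',np.hstack(ims))
```

```text
2.5 [ 0.50307625 -0.22313197  0.03228642] [-0.39462162  0.0307958  -0.36283611] -0.0008344560671254647
side [[251.8 251.9]
 [252.4 250. ]]
scene [[379.6 253.3]
 [379.1 250.7]]
```

View pics/s2.png

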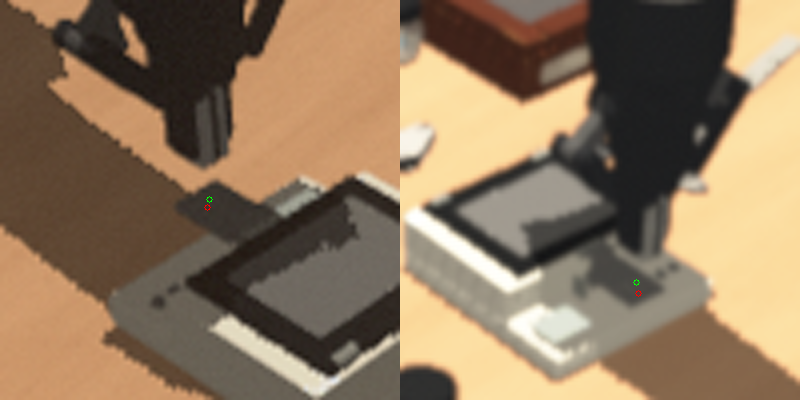

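The real fingertip is at about side (251.5,240.5) and scene (383,243), higher than the reported TCP. I'll triangulate the offset.

Run:
```python
import pickle
from h import *
from scipy.optimize import least_squares
S=pickle.load(open('scene.pkl','rb'));D=pickle.load(open('side.pkl','rb'))
from cell import ctrl
o=ctrl.get_obs();p,q=tool(o)
def tri(us,ud):
    return least_squares(lambda X:np.r_[(proj(S,X[None])-us).ravel(),(proj(D,X[None])-ud).ravel()],p)
r=tri(np.array([382.5,242.5]),np.array([251.5,240.5]));print(r.x,r.fun.round(1),'tip-TCP mm, tool axes',q.inv().apply(r.x-p)*1e3)
print(ctrl.pinch_z)
```

```text
[ 0.50403547 -0.22557338  0.05963855] [-1.7  0.1 -1.4 -0. ] tip-TCP mm, tool axes [  1.34559008   2.36120726 -27.45252426]
0.0187
```

The tips are really about 25 mm above where the TCP says, and zero force confirms it. The xy agrees within 2–3 mm. I'll keep going down gently by force.

```bash
python3 -m handwheel '[[-1,0,4,0,0,0,0],[-1,0,8,0,0,0,0],[-1,0,11,0,0,0,0],[-1,0,14,0,0,0,0],[-1,0,14,0,0,0,0]]'; python3 -m handwheel '[[0,0,2,0,0,0,0],[0,0,4,0,0,0,0],[0,0,4,0,0,0,0]]'; python3 -m handwheel '[[0,0,2,0,0,0,0],[0,0,4,0,0,0,0],[0,0,4,0,0,0,0]]'
```

```text
time_s: 3.1
tool_pos: [0.5016, -0.2228, 0.0174]
orientation: [-0.0, 0.998, -0.069, -0.0]
wrist_force: [0.1, 0.5, -0.7]
finger_gap: 0.001
grasp_force: 0.0
time_s: 3.4
tool_pos: [0.5018, -0.2228, 0.0138]
orientation: [-0.0, 0.998, -0.07, -0.0]
wrist_force: [0.5, 0.3, -0.2]
finger_gap: -0.005
grasp_force: 0.0
time_s: 3.7
tool_pos: [0.5017, -0.2228, 0.0097]
orientation: [-0.0, 0.998, -0.069, -0.0]
wrist_force: [-1.2, -0.5, 0.2]
finger_gap: -0.0
grasp_force: 0.0
```

```bash
python3 -m handwheel '[[0,0,1,0,0,0,0],[0,0,2,0,0,0,0],[0,0,2,0,0,0,0]]'|grep -E 'pos|_force'; python3 -m handwheel '[[0,0,1,0,0,0,0],[0,0,2,0,0,0,0],[0,0,2,0,0,0,0]]'|grep -E 'pos|_force'
python3 - <<'E'
from cell import eyes
import cv2,numpy as np
ims=[]
for n,(a,b) in {'side':(200,200),'scene':(180,320)}.items():
    f=eyes.grab_frame(n);ims.append(cv2.resize(f['color'][a:a+100,b:b+100,::-1],(400,400),interpolation=cv2.INTER_CUBIC))
cv2.imwrite('pics/s3.png',np.hstack(ims))
E
```

```text
tool_pos: [0.5017, -0.2229, 0.008]
wrist_force: [-0.8, 1.4, 1.5]
grasp_force: 0.6
tool_pos: [0.5012, -0.2229, 0.0058]
wrist_force: [-2.7, 0.5, 2.6]
grasp_force: 1.4
```

View pics/s3.png

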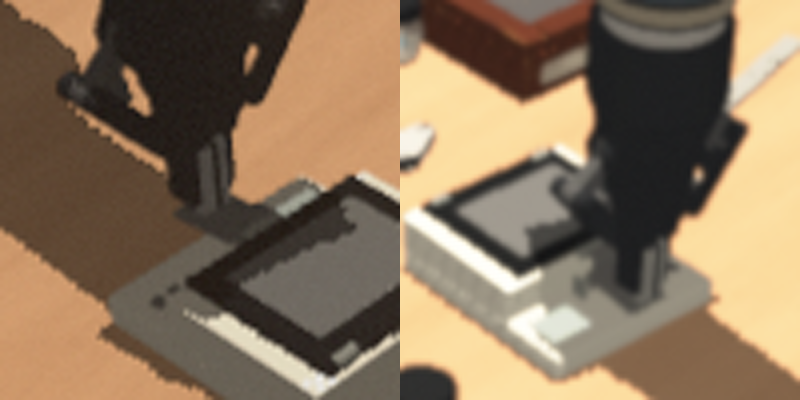

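The fingertips are now on the tab, at side crop (207,210) and scene crop (640,305), with about 2.6 N of force. I'll press on.

```bash
python3 -m handwheel '[[-0.5,0,1,0,0,0,0],[-1,0,2,0,0,0,0],[-1,0,2,0,0,0,0]]'|grep -E 'pos|_force'; python3 -m handwheel '[[-0.5,0,1,0,0,0,0],[-1,0,2,0,0,0,0],[-1,0,2,0,0,0,0]]'|grep -E 'pos|_force'
python3 - <<'E'
from cell import eyes
import cv2,numpy as np,pickle
f=eyes.grab_frame('side');g=pickle.load(open('side.pkl','rb'))
d=cv2.absdiff(f['color'],g['color']).sum(2)[235:315,270:335]
print('changed px on lid/rear',(d>60).sum())
E
```

```text
tool_pos: [0.5012, -0.2229, 0.0041]
wrist_force: [-1.9, 1.3, 3.0]
grasp_force: 1.4
tool_pos: [0.5007, -0.2228, 0.0022]
wrist_force: [-0.2, 1.1, 3.3]
grasp_force: 1.3
changed px on lid/rear 1230
```

```bash
python3 -m handwheel '[[0,0,1,0,0,0,0],[0,0,1,0,0,0,0],[0,0,1,0,0,0,0],[0,0,1,0,0,0,0],[0,0,1,0,0,0,0]]'|grep -E 'pos|_force'
python3 - <<'E'
from cell import eyes
import cv2,numpy as np
f=eyes.grab_frame('side');cv2.imwrite('pics/s4.png',cv2.resize(f['color'][150:330,190:370,::-1],(600,600)))
E
```

```text
tool_pos: [0.5004, -0.2228, 0.0012]
wrist_force: [0.6, -0.8, 3.2]
grasp_force: 1.2
```

View pics/s4.png

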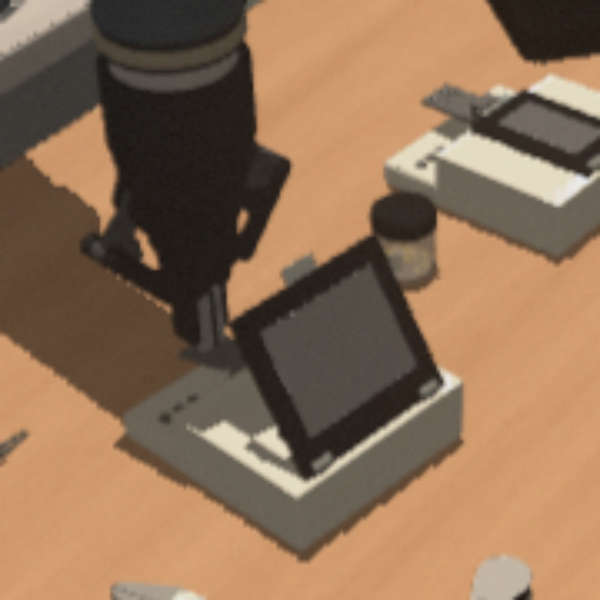

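The lid has sprung up to about 1 rad, with its edge at crop (235,320)–(375,240), and the narrow reader is untouched. Next I raise the tips to a true height of about 104 mm and sweep along the reader's +x.

```bash
python3 -m handwheel '[[-1,0,-5,0,0,0,0],[-3,0,-20,0,0,0,0],[-3,0,-50,0,0,0,0],[-3,0,-74,0,0,0,0],[-3,0,-74,0,0,0,0],[-3,0,-74,0,0,0,0]]'|grep -E 'pos|_force'; python3 -c "
from h import *
delta([-30,0,75]);delta([50,0,75])"
```

```text
tool_pos: [0.4965, -0.2222, 0.0757]
wrist_force: [0.1, -0.0, -0.5]
grasp_force: 0.0
to [-30, 0, 75] shift [53.1  0.2  0.8] turn [ 0.02 -0.02  0.  ]
to [50, 0, 75] shift [133.1   0.2   0.8] turn [ 0.02 -0.02  0.  ]
```

```bash
python3 -m handwheel '[[20,0,0,0,0,0,0],[40,0,0,0,0,0,0],[54,0,0,0,0,0,0],[62,0,0,0,0,0,0],[68,0,0,0,0,0,0],[73,0,0,0,0,0,0],[78,0,0,0,0,0,0],[83,0,0,0,0,0,0],[88,0,0,0,0,0,0],[93,0,0,0,0,0,0],[98,0,0,0,0,0,0],[103,0,0,0,0,0,0],[103,0,0,0,0,0,0]]'|grep -E 'pos|_force'
python3 - <<'E'
from cell import eyes
import cv2,numpy as np
ims=[]
for n,(a,b) in {'side':(160,220),'scene':(150,300)}.items():
    f=eyes.grab_frame(n);ims.append(cv2.resize(f['color'][a:a+130,b:b+130,::-1],(400,400),interpolation=cv2.INTER_CUBIC))
cv2.imwrite('pics/s5.png',np.hstack(ims))
E
```

```text
tool_pos: [0.5998, -0.2365, 0.075]
wrist_force: [-0.3, -0.3, 0.6]
grasp_force: 0.0
```

View pics/s5.png

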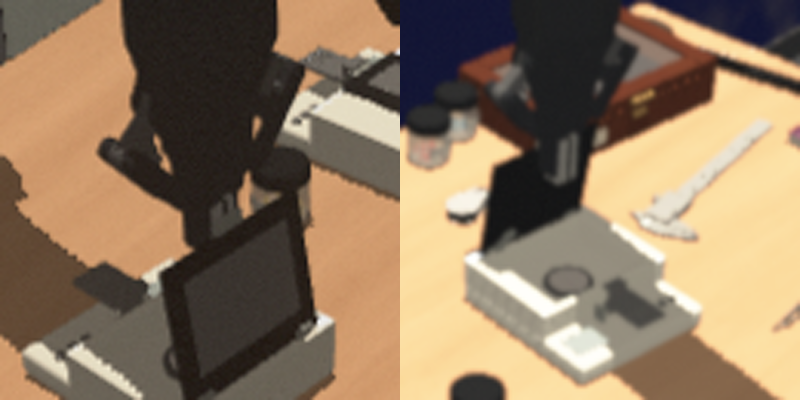

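The lid is near 1.4 rad and riding on the fingertip, at crop (215,225). I'll continue in steps to the stop, watching the force; I have no pictures left to view, so I'll check by measurement.

```bash
python3 -m handwheel '[[5,0,0,0,0,0,0],[10,0,0,0,0,0,0],[15,0,0,0,0,0,0],[20,0,0,0,0,0,0],[24,0,0,0,0,0,0],[28,0,0,0,0,0,0],[31,0,0,0,0,0,0],[31,0,0,0,0,0,0]]'|grep -E 'time|pos|_force';  python3 -m handwheel '[[1,0,0,0,0,0,0],[2,0,0,0,0,0,0],[2,0,0,0,0,0,0]]'|grep -E 'pos|_force'; python3 -m handwheel '[[1,0,0,0,0,0,0],[2,0,0,0,0,0,0],[2,0,0,0,0,0,0]]'|grep -E 'pos|_force'
```

```text
time_s: 8.4
tool_pos: [0.6301, -0.2407, 0.075]
wrist_force: [-0.7, 0.4, -0.2]
grasp_force: 0.0
tool_pos: [0.6317, -0.2411, 0.0751]
wrist_force: [-0.2, -0.1, -0.1]
grasp_force: 0.0
tool_pos: [0.6338, -0.2413, 0.0751]
wrist_force: [-0.3, -0.3, 0.4]
grasp_force: 0.0
```

```bash
python3 -m handwheel '[[-5,0,0,0,0,0,0],[-15,0,0,0,0,0,0],[-40,0,0,0,0,0,0],[-80,0,0,0,0,0,0],[-120,0,-30,0,0,0,0],[-150,0,-80,0,0,0,0],[-150,0,-120,0,0,0,0],[-150,0,-120,0,0,0,0],[-150,0,-120,0,0,0,0],[-150,0,-120,0,0,0,0],[-150,0,-120,0,0,0,0]]'|grep -E 'time|pos|_force'
python3 - <<'E'
from cell import eyes
import cv2
from h import *
p=np.load('pose.npy')
for n in ['side','scene']:
    f=eyes.grab_frame(n);cv2.imwrite(f'pics/{n}F.png',f['color'][:,:,::-1])
    dark=(f['color'].max(2)<62)
    for a in [0.,1.0,1.5,1.57,1.7,1.8,1.9]:
        e=lambda r,y:[.05-r*np.cos(a),y,.043+r*np.sin(a)]
        B=[e(.078,y) for y in np.linspace(-.045,.045,15)]+[e(r,y) for r in np.linspace(.02,.075,12) for y in(-.046,.046)]
        u=proj(f,r2w(p,np.array(B))).round().astype(int)
        print(n,a,'dark border fraction',dark[u[:,1],u[:,0]].mean().round(2))
# body pose check: unmoved corner pixels, before/after difference patches
import pickle
for n in ['side','scene']:
    g=pickle.load(open(n+'.pkl','rb'));f=cv2.imread(f'pics/{n}F.png')[:,:,::-1]
    P=np.array([[-78,60,9],[-78,-60,9],[56,60,20],[56,-60,20]])/1e3
    for q in proj(g,r2w(p,P)).round().astype(int):
        s=lambda im,m:np.ascontiguousarray(im[q[1]-m:q[1]+m,q[0]-m:q[0]+m])
        r=cv2.matchTemplate(s(f,14),s(g['color'],9),cv2.TM_CCOEFF_NORMED);_,v,_,l=cv2.minMaxLoc(r);print(n,'corner shift px',l[0]-5,l[1]-5,round(v,2))
E
```

```text
time_s: 10.1
tool_pos: [0.4841, -0.2202, 0.1934]
wrist_force: [0.1, -0.3, 1.1]
grasp_force: 0.0
side 0.0 dark border fraction 0.15
side 1.0 dark border fraction 0.15
side 1.5 dark border fraction 0.18
side 1.57 dark border fraction 0.18
side 1.7 dark border fraction 0.26
side 1.8 dark border fraction 0.44
side 1.9 dark border fraction 0.95
scene 0.0 dark border fraction 0.0
scene 1.0 dark border fraction 0.49
scene 1.5 dark border fraction 0.62
scene 1.57 dark border fraction 0.62
scene 1.7 dark border fraction 0.64
scene 1.8 dark border fraction 0.77
scene 1.9 dark border fraction 0.97
side corner shift px 4 2 0.71
side corner shift px 0 5 0.27
side corner shift px 0 0 0.89
side corner shift px 0 0 0.77
scene corner shift px -1 0 0.75
scene corner shift px 5 -3 0.51
scene corner shift px -1 -1 0.92
scene corner shift px 3 5 0.5
```

The lid lies at its 1.9 stop in both views. The reader corners that match well moved at most 1 px, and the arm is clear.

```bash
python3 -c "
from cell import close_job
print(close_job())"
```

```text
the job is handed in; nothing more can be done
None
```

The wide-lidded reader is open: tab pressed with closed fingertips, lid pushed back to its 1.9 rad stop (confirmed in both camera views), arm withdrawn and job handed in at about 10 s; the narrow reader and the jar, loupe and tweezers were not touched, and the corner check showed at most 1 px of movement in the wide reader, though about half the corners matched too poorly to count.

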